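# Gauge the dish risers and sort them by fit

### The arm

A 7-joint arm with a two-finger parallel gripper is mounted at the origin on the work surface. World frame = base frame: x ahead of the robot, y to its left, z up, the work surface at z = 0. Lengths are in m, angles in rad, forces in N, time in s.
With the tool pointing down it reaches from about 0.4 to 0.85 m from the base axis. Payload 4.5 kg.
Tool frame: the origin (TCP) lies midway between the tips of the shut fingers; the grasp point (between the pads) lies 19 mm behind it; z points along the fingers, y is the direction in which the jaws open and shut (so a half turn about z gives the same grasp; the last joint's range is limited). The gripper opens to 88 mm and grips with 3 to 60 N. Pads are 18 mm wide; open, the fingers measure 123 mm over their backs; the gripper's body (75 mm by 187 mm) begins 45 mm behind the grasp point.
Start: joints at [1.203, 0.689, -0.195, 1.565, 0.157, 0.902, -0.215], TCP at [0.244, -0.575, 0.239] pointing down, gripper open.
Joint ranges: [-3.01, 3.01], [-0.46, 2.08], [-1.47, 1.51], [0.13, 2.56], [-1, 4.14], [0.04, 2.09], [-2.66, 2.66]. Speed limits (rad/s): [2.57, 2.57, 3.14, 3.14, 3.14, 3.14, 3.14].

### API

Orientations are given as a unit quaternion [x, y, z, w].
In Python, from plant import r gives the robot as it stands. The module is installed in compiled form; this text tells all that it offers.
- The arm moves only by the shell command python3 -m jog 'ROWS' [FORCE]. ROWS is JSON, a list of rows, each an object with "translation": the shift along the tool's x, y, z in units of 40 mm (1.0 is 40 mm), a list of three; "twist": the turn about the tool's z in units of 6 degrees (1.0 is 6 degrees); "claw": the opening in per cent of the stroke, from 0 (shut) to 100 (fully open). A call has 1 to 20 rows; each row shifts and turns the commanded pose from where the row before left it, along the tool's axes as they then stand; what a row does not reach is not made up. A row lasts 1/12 s, in which the tool goes at most 41.7 mm and 7.16 degrees, less where a joint would pass 70% of its speed; a pose out of reach is approached as far as the arm can. A call is refused whole if a number of a shift passes 1 or a number of a turn 1, either way. A call with a gripper value outside its range is refused whole. The fingers move at their own pace and stop on an object; FORCE is the grip in N (left out, the last holds). Time passes only in rows, so rows that do not move let the fingers close. It gives the time, the measured TCP pose, the force and the opening at its end, in the units of the state.
- r.get_state(): the state, without advancing time (a new reading comes with each control period).
- r.snapshot(name): name is "side" or "top"; returns a dict with "img" (480x640x3 uint8, red, green, blue), "fx", "fy", "cx", "cy" (pixels), "origin" and "rotation" of the camera in the world. Camera axes: x right, y up, looking along -z (the intrinsics and any distortion apply to the point x, -y, -z); pixel columns grow to the right and rows downward; lengths in m; the calibration is good to about 2 mm. A picture is of the moment at which its call begins. There is no depth.
- r.finish_job(): hands the job in, once; it reports no verdict.
Trained networks look in the newest picture that a camera, given by its name, has taken for a name from the list of things; names that differ only in an ending like _2 or _b are one class to them, and where a whole thing is asked for, a point or a joint stands for the part that bears it (a point fixed in the world has none). Each returns a list of dicts, best first, with "confidence" (0 to 1); they miss things now and then, are a little off and sometimes report something else, mostly with a low value. They report only what shows in the picture. A call takes as long as a camera call.
- r.spot_in(label, camera): "rect" ([left, top, right, bottom] in pixels, round what is visible of it).
- r.spot_point(label, camera): "location" ([row, column] in pixels: a listed point, or the origin of a listed thing).
The state is a dict: "clock": time; "q": joint angles; "qd": joint speeds; "joint_torque": joint torques, N m; "tool_pos": TCP position; "eef_rot": TCP orientation; "contact_force": force on the tool from outside, world axes, zero at the start; "moment": the same for the moment, N m; "opening": opening from 0.0 (shut) to 1.0 (fully open).
Only numpy, scipy, OpenCV 4.12 (cv2) and the standard library are available. Lean on these libraries where they do the work, as an engineer would, in place of code of your own. Each camera call takes 0.05 s, during which the arm holds its last target. There are 200 camera calls.

### The job

The four white dish risers in the tray look alike, but not all fit the dish stand's spindle: take the stepped plug gauge from its block and push it into each bore as far as it freely goes - a riser fits if the thinner go step enters and the thicker no-go step does not. Slide each riser along with the gauge left in its bore like that, the fitting ones fully into the tray's left bay (robot's left, towards the dish stand) and the misfits, too tight or too loose, fully into the right bay, all lying flat, with the gripper's fingers off the risers. Then stand the gauge back home in its block, leaving the bottles, petri dish and syringe where they are.

Things in the scene. Friction and masses are not known exactly. Their poses are not given: they have to be found in the camera images.
- tray: shallow aluminium sorting tray, dark floor, fixed; origin: centre of its underside; x away from the robot, y to the robot's left. Inside 176 mm (x) by 484 mm (y), floor 4 mm thick, walls 4 mm thick, tops 16 mm above the desk. Two 4 mm ribs, as high, at y = +-162 mm run from the near wall to x = 0 and part off a bay at each end
- tray_floor (a point): centre of the tray's floor, 4 mm above its underside. The far half of the floor (x = 0 to 88 mm, all of y) is a free lane from bay to bay. The risers start in a row in the near half between the ribs, centres at x = -52 to -20 mm, y about -120, -40, 40 and 120 mm
- left_bay (a point): middle of the left bay's floor (tray x 0, y +203 mm), on the side of the fixed dish stand (104 mm across, 86 mm high, over 0.1 m off the tray): the bay is y = 164 to 242 mm, the whole 176 mm of x. Two risers fit in, one behind the other (x about -50 and +50 mm); entry is from the lane only, so the first one in must go on to the near end
- right_bay (a point): middle of the right bay's floor (tray x 0, y -203 mm): the bay is y = -242 to -164 mm, the whole 176 mm of x. Two risers fit in, one behind the other (x about -50 and +50 mm); entry is from the lane only, so the first one in must go on to the near end
- riser_1: one of four white plastic dish risers, alike outside: discs 64 mm across, 24 mm thick, flat in the tray, about 0.11 kg, with a through bore up the middle. Two have a 16.6 mm bore (fits), one 11.2 mm (too tight), one 21.4 mm (too loose); gauging tells which. Origin: centre of the underside, on the tray floor, 24 mm below the bore's mouth; z up the bore
- riser_2: one of four white plastic dish risers, alike outside: discs 64 mm across, 24 mm thick, flat in the tray, about 0.11 kg, with a through bore up the middle. Two have a 16.6 mm bore (fits), one 11.2 mm (too tight), one 21.4 mm (too loose); gauging tells which. Origin: centre of the underside, on the tray floor, 24 mm below the bore's mouth; z up the bore
- riser_3: one of four white plastic dish risers, alike outside: discs 64 mm across, 24 mm thick, flat in the tray, about 0.11 kg, with a through bore up the middle. Two have a 16.6 mm bore (fits), one 11.2 mm (too tight), one 21.4 mm (too loose); gauging tells which. Origin: centre of the underside, on the tray floor, 24 mm below the bore's mouth; z up the bore
- riser_4: one of four white plastic dish risers, alike outside: discs 64 mm across, 24 mm thick, flat in the tray, about 0.11 kg, with a through bore up the middle. Two have a 16.6 mm bore (fits), one 11.2 mm (too tight), one 21.4 mm (too loose); gauging tells which. Origin: centre of the underside, on the tray floor, 24 mm below the bore's mouth; z up the bore
- gauge_grip (a point): stepped (progressive) go/no-go plug gauge, loose, 103 mm long, 0.16 kg, standing pin down in its wooden block. This point: middle of its round aluminium handle (26 mm in diameter, 70 mm long, 35 mm above and below this point), on the axis; z up the axis. Under the handle a collar 32 mm in diameter, 5 mm thick, then the steel pin. Held, it may tilt if dragged sideways while still pressed down
- gauge_tip (a point): free lower end of the gauge's pin, 68 mm below gauge_grip. From here up: pilot 8.4 mm in diameter, 7 mm long, enters every bore; go step 15 mm, 9 mm long; no-go step 19.6 mm, 12 mm long; square shoulders, the go step led in from 14 mm over 2 mm. Pushed gently it stops 7 mm deep in a tight bore, 16 mm in a fitting one, past 18 mm in a loose one (tray floor at 24 mm); a stop in between is a step's edge caught off-centre
- block_hole (a point): centre of the hole's mouth on top of the gauge's wooden block, 34 mm above the desk; block 56 by 56 mm, fixed, beyond the tray's far wall; hole 25 mm in diameter, 31 mm deep. The gauge stands in it with its collar on the top face, its tip 28 mm below the mouth and gauge_grip 40 mm above it
- gauge_block: the gauge's wooden block; origin at the centre of its underside, z up
- bottle_a_mid (a point): bystander: blue dropper bottle with black cap, standing, 34 mm in diameter, 104 mm high; this point is 50 mm up its axis
- bottle_b_mid (a point): bystander: yellow dropper bottle with black cap, standing, 34 mm in diameter, 104 mm high; this point is 50 mm up its axis
- petri_mid (a point): bystander: glass petri dish with pigment tablets, 90 mm across, 14 mm high; this point is its centre, 7 mm up
- syringe_mid (a point): bystander: capped blue syringe lying down, about 140 mm long, 22 mm high; this point is on its axis near the middle, 11 mm up

How it is judged:
At the end, for the whole second after the job is handed in: Both fitting risers lie flat in the left bay and both misfits flat in the right bay, each centre at least 188 mm from the tray's middle along its length (8 mm may overhang the rib line); the gauge stands upright (0.12 rad) in its block, within 8 mm of the hole's centre, collar down to 5 mm (y of riser_1 in the frame of tray between 0.188 and 0.245 m and z of riser_1 in the frame of tray between 0.001 and 0.007 m and angle between each of riser_1, riser_2, riser_3, riser_4's own z axis and vertical below 0.08 rad and x of riser_1 in the frame of tray between -0.09 and 0.09 m and y of each of riser_1, riser_2, riser_3, riser_4 in the frame of tray above -0.245 m and y of each of riser_2, riser_3 in the frame of tray below -0.188 m and z of riser_2 in the frame of tray between 0.001 and 0.007 m and x of riser_2 in the frame of tray between -0.09 and 0.09 m and y of each of riser_2, riser_3, riser_4 in the frame of tray below 0.245 m and z of riser_3 in the frame of tray between 0.001 and 0.007 m and x of riser_3 in the frame of tray between -0.09 and 0.09 m and y of riser_4 in the frame of tray above 0.188 m and z of riser_4 in the frame of tray between 0.001 and 0.007 m and x of riser_4 in the frame of tray between -0.09 and 0.09 m and horizontal distance between gauge_grip and block_hole below 0.008 m and angle between gauge_grip's own z axis and vertical below 0.12 rad and z of gauge_grip in the frame of gauge_block between 0.068 and 0.079 m); the robot touches nothing.
It fails at once if a riser is moved on, over 30 mm from its start and outside the bays, with the gauge not pushed as far into its bore as the fit lets it ((distance of riser_1 from where it was at the start of the episode above 0.03 m and linear speed of riser_1 above 0.05 m/s and not (y of riser_1 in the frame of tray above 0.188 m or y of riser_1 in the frame of tray below -0.188 m) and not (horizontal distance between gauge_tip and riser_1 below 0.013 m and z of gauge_tip in the frame of riser_1 below 0.015 m)) or (distance of riser_2 from where it was at the start of the episode above 0.03 m and linear speed of riser_2 above 0.05 m/s and not (y of riser_2 in the frame of tray above 0.188 m or y of riser_2 in the frame of tray below -0.188 m) and not (horizontal distance between gauge_tip and riser_2 below 0.013 m and z of gauge_tip in the frame of riser_2 below 0.023 m)) or (distance of riser_3 from where it was at the start of the episode above 0.03 m and linear speed of riser_3 above 0.05 m/s and not (y of riser_3 in the frame of tray above 0.188 m or y of riser_3 in the frame of tray below -0.188 m) and not (horizontal distance between gauge_tip and riser_3 below 0.013 m and z of gauge_tip in the frame of riser_3 below 0.0075 m)) or (distance of riser_4 from where it was at the start of the episode above 0.03 m and linear speed of riser_4 above 0.05 m/s and not (y of riser_4 in the frame of tray above 0.188 m or y of riser_4 in the frame of tray below -0.188 m) and not (horizontal distance between gauge_tip and riser_4 below 0.013 m and z of gauge_tip in the frame of riser_4 below 0.015 m))).
It fails at once if the gripper's fingers press on a riser (contact force between the fingers and riser_1 above 1 N or contact force between the fingers and riser_2 above 1 N or contact force between the fingers and riser_3 above 1 N or contact force between the fingers and riser_4 above 1 N).
It fails at once if a dropper bottle, the petri dish or the syringe is shifted by more than 20 mm or knocked over (distance of any of bottle_a_mid, bottle_b_mid, petri_mid, syringe_mid from where it was at the start of the episode above 0.02 m).
It also fails if it takes over 72 s, if anything falls off the work surface, if the arm or the gripper's body presses on something with over 40 N, if the wrist force passes 120 N, or if a joint passes its speed limit or range.

## Working session

There is one attempt and no reset: what is moved stays moved. The work goes in short steps, Python scripts to look and compute and a shell command to move; the robot and the scene stay as the last step left them, time stands still between calls to the robot, and variables do not carry over. Pictures are saved under pics/ and viewed, about 8 in all and at most 12, crops included, and the job is handed in when it is done.

```bash
mkdir -p pics; cat > h.py <<'E'
from plant import r
import numpy as np, cv2
from scipy.spatial.transform import Rotation as R
def snap(n):
    return r.snapshot(n)
def ray(s,row,col):
    d=np.array([(col-s["cx"])/s["fx"],-(row-s["cy"])/s["fy"],-1.0])
    M=np.array(s["rotation"])
    if M.shape!=(3,3): M=R.from_quat(M).as_matrix()
    return np.array(s["origin"]),M@d
def onz(s,row,col,z):
    o,d=ray(s,row,col); return o+d*(z-o[2])/d[2]
def proj(s,p):
    M=np.array(s["rotation"])
    if M.shape!=(3,3): M=R.from_quat(M).as_matrix()
    c=M.T@(np.array(p)-np.array(s["origin"]))
    return s["cy"]+s["fy"]*c[1]/c[2], s["cx"]-s["fx"]*c[0]/c[2]
def tri(a,pa,b,pb):
    o1,d1=ray(a,*pa);o2,d2=ray(b,*pb)
    t=np.linalg.lstsq(np.c_[d1,-d2],o2-o1,rcond=None)[0]
    p,q=o1+d1*t[0],o2+d2*t[1]; return (p+q)/2,np.linalg.norm(p-q)
def save(s,name): cv2.imwrite("pics/"+name,cv2.cvtColor(s["img"],cv2.COLOR_RGB2BGR))
E
python3 - <<'E'
from h import *
np.set_printoptions(precision=4,suppress=True)
st=r.get_state(); print(st)
for n in("top","side"):
    s=snap(n); save(s,n+"0.png"); print(n,{k:v for k,v in s.items() if k!="img"})
    for l in["tray_floor","left_bay","right_bay","riser_1","gauge_grip","gauge_tip","block_hole","gauge_block","bottle_a_mid","petri_mid","syringe_mid"]:
        print(l,[(np.round(x["location"],1).tolist(),round(x["confidence"],2)) for x in r.spot_point(l,n)])
E
```

```text
{'clock': 0.0, 'q': array([ 1.2028,  0.69  , -0.1945,  1.5663,  0.1573,  0.9025, -0.2151]), 'qd': array([ 0.0011, -0.0005,  0.0003,  0.0007,  0.0003,  0.0003,  0.0002]), 'joint_torque': array([ -0.0006, -52.7564,  -1.2666, -15.3432,  -0.0525,   0.0066,
         0.0002]), 'tool_pos': array([ 0.2441, -0.5747,  0.2379]), 'eef_rot': array([ 0.9799,  0.1996, -0.0003, -0.0008]), 'contact_force': array([-0.8308,  0.0856, -0.4177]), 'moment': array([-0.0142, -0.0434, -0.0092]), 'opening': 0.9974672640245347}
top {'fx': 496.6111671983809, 'fy': 496.6111671983809, 'cx': 325.16283926710867, 'cy': 232.285211707358, 'origin': array([0.3561, 0.0088, 1.0315]), 'rotation': array([ 0.0896, -0.0782, -0.6558,  0.7455])}
tray_floor [([261.0, 338.3], 0.88)]
left_bay [([239.9, 245.6], 0.63)]
right_bay [([285.5, 436.5], 0.58)]
riser_1 [([270.1, 279.2], 0.97), ([280.6, 312.6], 0.73), ([218.6, 467.9], 0.73), ([291.8, 394.0], 0.7), ([289.8, 353.7], 0.68), ([241.9, 246.8], 0.55)]
gauge_grip [([194.5, 368.5], 0.76)]
gauge_tip [([205.7, 364.8], 0.61)]
block_hole [([198.7, 368.3], 0.69), ([327.5, 486.8], 0.67), (
[... 288 characters left out ...]
125483827177, 'cy': 249.86007860328272, 'origin': array([ 0.2386, -0.4183,  0.7013]), 'rotation': array([ 0.3511, -0.1209, -0.308 ,  0.876 ])}
tray_floor [([305.3, 298.1], 0.59)]
left_bay [([243.2, 253.5], 0.9)]
right_bay [([392.8, 365.6], 0.63), ([474.9, 382.4], 0.48)]
riser_1 [([331.2, 283.2], 0.96), ([274.9, 254.8], 0.91), ([302.0, 270.3], 0.87), ([211.3, 218.7], 0.73), ([364.5, 326.3], 0.55)]
gauge_grip [([260.8, 372.6], 0.58)]
gauge_tip [([282.8, 368.2], 0.7)]
block_hole [([272.9, 372.0], 0.82)]
gauge_block [([288.6, 372.5], 0.78)]
bottle_a_mid [([193.6, 306.2], 0.78)]
petri_mid [([283.8, 373.8], 0.71), ([211.2, 216.8], 0.68), ([304.1, 271.2], 0.27)]
syringe_mid [([475.8, 383.0], 0.86)]
```

```bash
python3 - <<'E'
from h import *
np.set_printoptions(precision=4,suppress=True)
import cv2
T=snap("top");S=snap("side")
a=cv2.imread("pics/top0.png");b=cv2.imread("pics/side0.png")
cv2.imwrite("pics/tz.png",cv2.resize(a[130:370,160:520],(800,533)))
for n,pt,ps in[("tray_floor",(261,338.3),(305.3,298.1)),("left",(239.9,245.6),(243.2,253.5)),("right",(285.5,436.5),(392.8,365.6)),("grip",(194.5,368.5),(260.8,372.6)),("tip",(205.7,364.8),(282.8,368.2)),("hole",(198.7,368.3),(272.9,372)),("block",(201.9,370.1),(288.6,372.5)),("bottle",(170.7,251.2),(193.6,306.2))]:
    print(n,*tri(T,pt,S,ps))
for c in [(270.1,279.2),(280.6,312.6),(289.8,353.7),(291.8,394)]: print("T",onz(T,*c,0.004))
for c in [(274.9,254.8),(302,270.3),(331.2,283.2),(364.5,326.3)]: print("S",onz(S,*c,0.004))
E
```

```text
tray_floor [0.5397 0.0085 0.0054] 0.011885053273492197
left [ 0.5659  0.2096 -0.0062] 0.003968805918787817
right [ 0.5163 -0.1996  0.0071] 0.007701881172730421
grip [ 0.6751 -0.0369  0.0729] 0.002511343129297452
tip [ 0.6709 -0.0352  0.0102] 0.0005070292628830696
hole [ 0.6764 -0.0388  0.0397] 0.0037360996991234806
block [ 0.6813 -0.0443 -0.0046] 0.009494835464396945
bottle [0.7044 0.208  0.0589] 0.0059742767092969985
T [0.5108 0.1266 0.004 ]
T [0.4978 0.0544 0.004 ]
T [ 0.4896 -0.0326  0.004 ]
T [ 0.4961 -0.1157  0.004 ]
S [0.5125 0.125  0.004 ]
S [0.4981 0.0501 0.004 ]
S [ 0.4789 -0.0183  0.004 ]
S [ 0.4968 -0.1182  0.004 ]
```

View pics/tz.png

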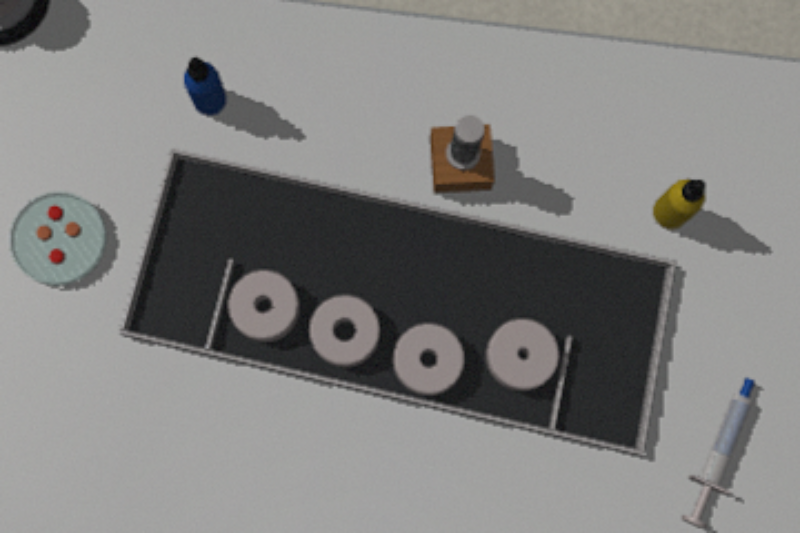

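View pics/side0.png

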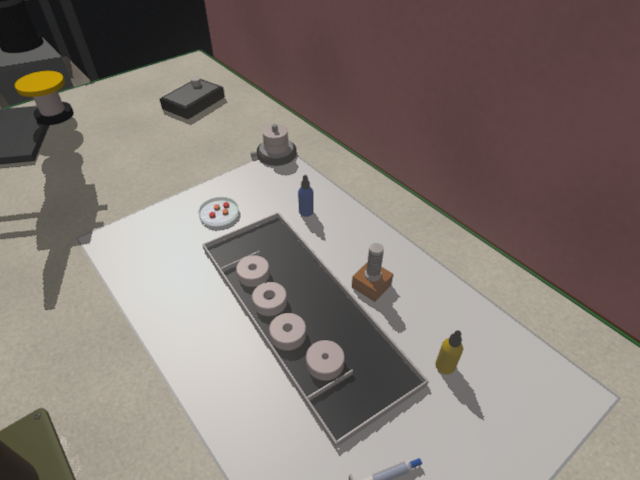

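The top view (crop scale 2.22 from column 160, row 130) shows four risers in the tray, with bores at crop (263,304), (344,330), (428,358) and (523,353). The gauge block is at (463,155), the blue bottle at (207,88), the yellow one at (678,203), the petri dish at (58,238) and the syringe at (720,450). The side view agrees. Next I'll refine the tray and bore positions by segmentation.

```bash
cat > m.py <<'E'
from h import *
np.set_printoptions(precision=4,suppress=True)
def bores(s):
    """centre of each riser's white blob, hole centre, from picture"""
    hsv=cv2.cvtColor(s["img"],cv2.COLOR_RGB2HSV); out=[]
    g=cv2.cvtColor(s["img"],cv2.COLOR_RGB2GRAY)
    return g,hsv
if __name__=="__main__":
    for n in("top","side"):
        s=snap(n); g=cv2.cvtColor(s["img"],cv2.COLOR_RGB2GRAY); g=cv2.resize(g,None,fx=4,fy=4,interpolation=cv2.INTER_CUBIC)
        m=(g<85).astype(np.uint8)
        _,lab,st,ce=cv2.connectedComponentsWithStats(m)
        for i in range(1,len(st)):
            if 100<st[i,4]<6000:
                row,col=(ce[i][1]+.5)/4-.5,(ce[i][0]+.5)/4-.5
                p=onz(s,row,col,0.028)
                if .4<p[0]<.6 and abs(p[1])<.2: print(n,"bore?",row,col,st[i],p)
        i=1+np.argmax(st[1:,4]*np.array([400*4>st[k,2]>0 and lab[int(261*4) if n=="top" else 305*4, 345*4 if n=="top" else 310*4]==k for k in range(1,len(st))]))
        c=max(cv2.findContours((lab==i).astype(np.uint8),0,1)[0],key=cv2.contourArea)[:,0,:]
        w=np.array([onz(s,(y+.5)/4-.5,(x+.5)/4-.5,0.004)[:2] for x,y in c])
        (cx,cy),wh,a=cv2.minAreaRect((w*1000).astype(np.float32)); print(n,"floor",cx,cy,wh,a)
        w=np.array([onz(s,(y+.5)/4-.5,(x+.5)/4-.5,0.016)[:2] for x,y in c]); print(" z16",cv2.minAreaRect((w*1000).astype(np.float32)))
E
python3 m.py
```

```text
top bore? 266.5232329842932 277.9211387434555 [1098 1052   33   31  764] [0.5141 0.1276 0.028 ]
top bore? 278.03129770992365 314.47576335877864 [1240 1093   42   42 1310] [0.5002 0.0503 0.028 ]
top bore? 288.8227491961415 394.9087620578778 [1572 1147   18   21  311] [ 0.4991 -0.1141  0.028 ]
top bore? 290.93533376123236 352.35606546854945 [1396 1149   30   33  779] [ 0.4839 -0.0292  0.028 ]
top bore? 290.7104271356784 257.98115577889445 [ 983 1152  101   25  398] [0.46   0.1601 0.028 ]
top bore? 300.75954198473283 300.90076335877865 [1171 1196   68   18  262] [0.451  0.0712 0.028 ]
top bore? 309.889598540146 340.31934306569343 [1327 1232   73   19  274] [ 0.4431 -0.0096  0.028 ]
top bore? 318.7782051282051 378.4974358974359 [1467 1264   98   25  390] [ 0.4353 -0.0873  0.028 ]
top bore? 327.9624125874126 417.89831002331005 [1619 1300  110   28  429] [ 0.4274 -0.1667  0.028 ]
top floor 541.4021606445312 4.7327423095703125 (490.1161193847656, 178.76107788085938) 84.29061126708984
 z16 ((539.2381591796875, 4.7805328369140625), (484.39208984375, 176.67330932617188), 84.29061126708984)
side bore? 270.56899066511085 229.62937572928823 [ 895 1065   48   37  857] [0.471  0.1463 0.028 ]
side bore? 288.3419450243563 247.29532011134307 [ 959 1127   66   51 1437] [0.4738 0.0874 0.028 ]
side floor 539.8058471679688 6.3685455322265625 (481.6891174316406, 177.12815856933594) 84.35061645507812
 z16 ((534.6222534179688, -0.940155029296875), (473.3992614746094, 174.07977294921875), 84.35061645507812)
```

```bash
cat > fit.py <<'E'
from h import *
from scipy.optimize import least_squares
np.set_printoptions(precision=4,suppress=True)
A=np.linspace(0,2*np.pi,60,endpoint=False)
def hullc(s,x,y,rad,z0,z1):
    P=[proj(s,(x+rad*np.cos(a),y+rad*np.sin(a),z))[::-1] for z in(z0,z1) for a in A]
    h=cv2.convexHull(np.array(P,np.float32)); m=cv2.moments(h); return np.array([m["m10"]/m["m00"],m["m01"]/m["m00"],m["m00"]])
def risers(s,guess):
    g=cv2.resize(cv2.cvtColor(s["img"],cv2.COLOR_RGB2GRAY),None,fx=4,fy=4,interpolation=cv2.INTER_CUBIC)
    m=cv2.morphologyEx((g>85).astype(np.uint8),cv2.MORPH_CLOSE,np.ones((3,3)))
    out=[]
    for (x,y) in guess:
        r0,c0=proj(s,(x,y,.016)); k=np.zeros_like(m); cv2.circle(k,(int(4*c0),int(4*r0)),105,1,-1)
        mm=cv2.morphologyEx(m*k,cv2.MORPH_OPEN,cv2.getStructuringElement(cv2.MORPH_ELLIPSE,(31,31))) if 0 else cv2.morphologyEx(m*k,cv2.MORPH_OPEN,np.ones((13,13)))
        cs=cv2.findContours(mm,0,1)[0]; c=max(cs,key=cv2.contourArea); c=cv2.convexHull(c)
        M=cv2.moments(c); px=np.array([M["m10"]/M["m00"],M["m01"]/M["m00"]]); px=(px+.5)/4-.5
        q=least_squares(lambda v:hullc(s,v[0],v[1],.032,.004,.028)[:2]-px,(x,y)).x
        out.append(q); print(q,"area ratio",M["m00"]/16/hullc(s,*q,.032,.004,.028)[2])
    return out
if __name__=="__main__":
    G=[(.512,.126),(.498,.051),(.484,-.028),(.497,-.116)]
    for n in("top","side"): print(n); risers(snap(n),G)
    st=r.get_state(); Rt=R.from_quat(st["eef_rot"]).as_matrix(); print(Rt)
    yaw=np.degrees(np.arctan2(Rt[1,0],Rt[0,0])); print("yaw",yaw)
    t=np.radians(-5.7); X=np.array([np.cos(t),np.sin(t),0]); N=np.c_[X,[X[1],-X[0],0],[0,0,-1]]
    d=np.array([.6745,-.037,.25])-st["tool_pos"]; print("units, after turn",N.T@d/.04)
E
python3 fit.py
```

```text
top
[0.5156 0.129 ] area ratio 0.9224548738239362
[0.5015 0.0507] area ratio 0.9459961299261846
[ 0.4851 -0.0294] area ratio 0.9547795286395084
[ 0.5004 -0.1148] area ratio 0.9481173862420454
side
[0.5085 0.1294] area ratio 2.2071698600525305
[0.4926 0.0616] area ratio 1.5447155951566698
[ 0.4765 -0.0258] area ratio 1.132248060907502
[ 0.4968 -0.1131] area ratio 0.9586025976003276
[[ 0.9204  0.3911  0.    ]
 [ 0.3911 -0.9204 -0.0001]
 [ 0.      0.0001 -1.    ]]
yaw 23.022164832278246
units, after turn [  9.3618 -14.4576  -0.2815]
```

```bash
python3 -m jog '[{"translation":[0,0,0],"twist":0.957,"claw":100},{"translation":[0,0,0],"twist":0.957,"claw":100},{"translation":[0,0,0],"twist":0.957,"claw":100},{"translation":[0,0,0],"twist":0.957,"claw":100},{"translation":[0,0,0],"twist":0.957,"claw":100},{"translation":[0.53,-0.8,0],"twist":0,"claw":100},{"translation":[0.53,-0.8,0],"twist":0,"claw":100},{"translation":[0.53,-0.8,0],"twist":0,"claw":100},{"translation":[0.53,-0.8,0],"twist":0,"claw":100},{"translation":[0.53,-0.8,0],"twist":0,"claw":100},{"translation":[0.53,-0.8,0],"twist":0,"claw":100},{"translation":[0.53,-0.8,0],"twist":0,"claw":100},{"translation":[0.53,-0.8,0],"twist":0,"claw":100},{"translation":[0.53,-0.8,0],"twist":0,"claw":100},{"translation":[0.53,-0.8,0],"twist":0,"claw":100},{"translation":[0.53,-0.8,0],"twist":0,"claw":100},{"translation":[0.53,-0.8,0],"twist":0,"claw":100},{"translation":[0.53,-0.8,0],"twist":0,"claw":100},{"translation":[0.53,-0.8,0],"twist":0,"claw":100},{"translation":[0.53,-0.8,0],"twist":0,"claw":100}]' 25; cat > go.py <<'E'
import sys
from h import *
np.set_printoptions(precision=4,suppress=True)
TC=np.array([.5405,.0055]); YAW=np.radians(-5.7)
X=np.array([np.cos(YAW),np.sin(YAW)]); Y=np.array([-X[1],X[0]])
def tray(p): d=np.array(p[:2])-TC; return np.array([d@X,d@Y])
def world(a,b): return TC+a*X+b*Y
def units(p):
    "tool-axis units from the measured pose to world point p"
    st=r.get_state(); M=R.from_quat(st["eef_rot"]).as_matrix(); return M.T@(np.array(p)-st["tool_pos"])/.04
def info():
    st=r.get_state(); M=R.from_quat(st["eef_rot"]).as_matrix()
    print("t",round(st["clock"],2),"pos",st["tool_pos"],"tray xy mm",tray(st["tool_pos"])*1000,"yaw",round(np.degrees(np.arctan2(M[1,0],M[0,0])),2),"F",st["contact_force"],"open",st["opening"],"q7",st["q"][6])
E
python3 - <<'E'
from go import *
info(); print(units([.6745,-.037,.13]))
E
```

```text
clock: 3.17
tool_pos: [0.6095, -0.1273, 0.2389]
eef_rot: [0.999, -0.049, 0.0, 0.0]
contact_force: [0.6, -0.5, 1.0]
opening: 0.997
t 3.17 pos [ 0.6095 -0.1273  0.2389] tray xy mm [  81.8399 -125.3207] yaw -5.67 F [ 0.5648 -0.4585  0.9781] open 0.9971941970238061 q7 -1.5232694598762262
[ 1.3935 -2.408   2.7224]
```

```bash
python3 -m jog '[{"translation":[0.464,-0.803,0],"twist":0,"claw":100},{"translation":[0.464,-0.803,0],"twist":0,"claw":100},{"translation":[0.464,-0.803,0],"twist":0,"claw":100},{"translation":[0,0,0.92],"twist":0,"claw":100},{"translation":[0,0,0.92],"twist":0,"claw":100},{"translation":[0,0,0.92],"twist":0,"claw":100},{"translation":[0,0,0.92],"twist":0,"claw":100},{"translation":[0,0,0.92],"twist":0,"claw":100},{"translation":[0,0,0],"twist":0,"claw":0},{"translation":[0,0,0],"twist":0,"claw":0},{"translation":[0,0,0],"twist":0,"claw":0},{"translation":[0,0,0],"twist":0,"claw":0},{"translation":[0,0,0],"twist":0,"claw":0},{"translation":[0,0,0],"twist":0,"claw":0},{"translation":[0,0,0],"twist":0,"claw":0},{"translation":[0,0,0],"twist":0,"claw":0}]' 10; python3 -c "
from go import *
info()"
```

```text
clock: 4.5
tool_pos: [0.6738, -0.0387, 0.0556]
eef_rot: [0.999, -0.05, 0.001, -0.0]
contact_force: [1.2, -0.2, 0.3]
opening: 0.421
t 4.5 pos [ 0.6738 -0.0387  0.0556] tray xy mm [137.0681 -30.7886] yaw -5.69 F [ 1.1775 -0.1992  0.2557] open 0.4210611242305643 q7 -1.658591330158771
```

```bash
python3 -m jog '[{"translation":[0,0,0],"twist":0,"claw":0},{"translation":[0,0,0],"twist":0,"claw":0},{"translation":[0,0,0],"twist":0,"claw":0},{"translation":[0,0,0],"twist":0,"claw":0}]' 10; python3 -c "
from go import *
info()"; python3 -m jog '[{"translation":[0,0,0],"twist":0,"claw":60},{"translation":[0,0,0],"twist":0,"claw":60},{"translation":[0,0,0],"twist":-1,"claw":60},{"translation":[0,0,0],"twist":-1,"claw":60},{"translation":[0,0,0],"twist":-1,"claw":60},{"translation":[0,0,0],"twist":-1,"claw":60},{"translation":[0,0,0],"twist":-1,"claw":60},{"translation":[0,0,0],"twist":-1,"claw":60},{"translation":[0,0,0],"twist":-1,"claw":60},{"translation":[0,0,0],"twist":-1,"claw":60},{"translation":[0,0,0],"twist":-1,"claw":60},{"translation":[0,0,0],"twist":-1,"claw":60},{"translation":[0,0,0],"twist":-1,"claw":60},{"translation":[0,0,0],"twist":-1,"claw":60},{"translation":[0,0,0],"twist":-1,"claw":60},{"translation":[0,0,0],"twist":-1,"claw":60},{"translation":[0,0,0],"twist":-1,"claw":60}]'; python3 -c "
from go import *
info()"
```

```text
clock: 4.83
tool_pos: [0.6735, -0.0388, 0.0549]
eef_rot: [0.999, -0.05, 0.0, 0.0]
contact_force: [-0.8, -0.7, 2.4]
opening: 0.287
t 4.83 pos [ 0.6735 -0.0388  0.0549] tray xy mm [136.7252 -30.8232] yaw -5.69 F [-0.8033 -0.662   2.3788] open 0.2870502914860529 q7 -1.6585858314927282
clock: 6.25
tool_pos: [0.6733, -0.039, 0.0545]
eef_rot: [0.74, 0.673, -0.0, 0.0]
contact_force: [0.4, -0.3, 1.1]
opening: 0.6
t 6.25 pos [ 0.6733 -0.039   0.0545] tray xy mm [136.5618 -31.102 ] yaw 84.6 F [ 0.4148 -0.2625  1.1162] open 0.6004663411507455 q7 -0.513573446371931
```

```bash
python3 -m jog '[{"translation":[0,0,0],"twist":0,"claw":0},{"translation":[0,0,0],"twist":0,"claw":0},{"translation":[0,0,0],"twist":0,"claw":0},{"translation":[0,0,0],"twist":0,"claw":0},{"translation":[0,0,0],"twist":0,"claw":0},{"translation":[0,0,0],"twist":0,"claw":0},{"translation":[0,0,0],"twist":0,"claw":0}]' 50; python3 -c "
from go import *
info()"; python3 -m jog '[{"translation":[0,0,-0.4],"twist":0,"claw":0},{"translation":[0,0,-0.6],"twist":0,"claw":0},{"translation":[0,0,-0.6],"twist":0,"claw":0},{"translation":[0,0,0],"twist":0,"claw":0}]'; python3 - <<'E'
from go import *
info(); st=r.get_state()
print("A",units([.5149,.1284,st["tool_pos"][2]]), tray([.5149,.1284]))
s=snap("side"); save(s,"s1.png")
tip=st["tool_pos"]-[0,0,.0485]; print("tip px expected",proj(s,tip),"collar bottom",proj(s,tip+[0,0,.028]))
r0,c0=map(int,proj(s,tip)); im=cv2.imread("pics/s1.png")[max(0,r0-90):r0+60,c0-75:c0+75]; cv2.imwrite("pics/s1c.png",cv2.resize(im,(600,600),interpolation=cv2.INTER_CUBIC))
E
```

```text
clock: 6.83
tool_pos: [0.6744, -0.0388, 0.055]
eef_rot: [0.741, 0.671, 0.001, 0.001]
contact_force: [2.8, -0.4, -1.7]
opening: 0.281
t 6.83 pos [ 0.6744 -0.0388  0.055 ] tray xy mm [137.664  -30.7502] yaw 84.28 F [ 2.8443 -0.426  -1.6535] open 0.28053259979958856 q7 -0.5178702197294593
clock: 7.17
tool_pos: [0.6756, -0.0381, 0.123]
eef_rot: [0.742, 0.671, 0.002, 0.002]
contact_force: [0.3, 1.1, -0.7]
opening: 0.284
t 7.17 pos [ 0.6756 -0.0381  0.123 ] tray xy mm [138.7894 -30.0023] yaw 84.28 F [ 0.3039  1.0861 -0.6943] open 0.28383263089846095 q7 -0.48372885592109344
A [ 3.7423 -4.4129 -0.0221] [-0.0377  0.1197]
tip px expected (np.float64(260.2240167034271), np.float64(373.9873526388376)) collar bottom (np.float64(249.7486752290781), np.float64(375.3396771311591))
```

View pics/s1c.png

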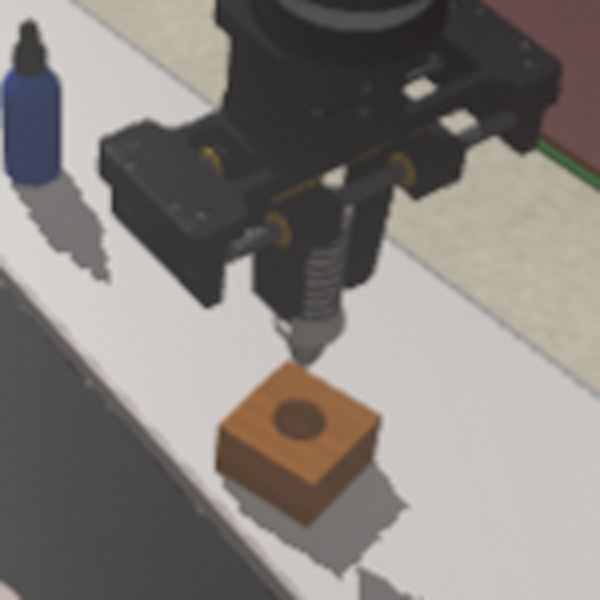

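The crop shows the gauge hanging straight between the fingers: its tip is at crop (303,362), expected at (300,360), and the hole is free at (300,420). Moving to riser A now.

```bash
python3 -m jog '[{"translation":[0.624,-0.735,0],"twist":0,"claw":0},{"translation":[0.624,-0.735,0],"twist":0,"claw":0},{"translation":[0.624,-0.735,0],"twist":0,"claw":0},{"translation":[0.624,-0.735,0],"twist":0,"claw":0},{"translation":[0.624,-0.735,0],"twist":0,"claw":0},{"translation":[0.624,-0.735,0],"twist":0,"claw":0},{"translation":[0,0,0],"twist":0,"claw":0},{"translation":[0,0,0.6],"twist":0,"claw":0},{"translation":[0,0,0.4],"twist":0,"claw":0},{"translation":[0,0,0],"twist":0,"claw":0}]'; python3 - <<'E'
from go import *
info(); st=r.get_state(); print(units([.5149,.1284,.0715]))
s=snap("side"); print("hole px->",onz(s,275,373,.034))
save(s,"s2.png"); tip=st["tool_pos"]-[0,0,.0485]; r0,c0=map(int,proj(s,tip)); print(proj(s,tip))
im=cv2.imread("pics/s2.png")[r0-60:r0+40,c0-50:c0+50]; cv2.imwrite("pics/s2c.png",cv2.resize(im,(600,600),interpolation=cv2.INTER_CUBIC))
E
```

```text
clock: 8.05
tool_pos: [0.5098, 0.1267, 0.0754]
eef_rot: [0.741, 0.671, -0.004, -0.001]
contact_force: [-0.5, -0.3, -2.1]
opening: 0.282
t 8.05 pos [0.5098 0.1267 0.0754] tray xy mm [-42.6089 117.5476] yaw 84.36 F [-0.4875 -0.2896 -2.1426] open 0.2823092843303123 q7 -0.9452233793630959
[0.0553 0.1239 0.0976]
hole px-> [ 0.6761 -0.04    0.034 ]
(np.float64(267.4204175740266), np.float64(251.98264780317714))
```

View pics/s2c.png

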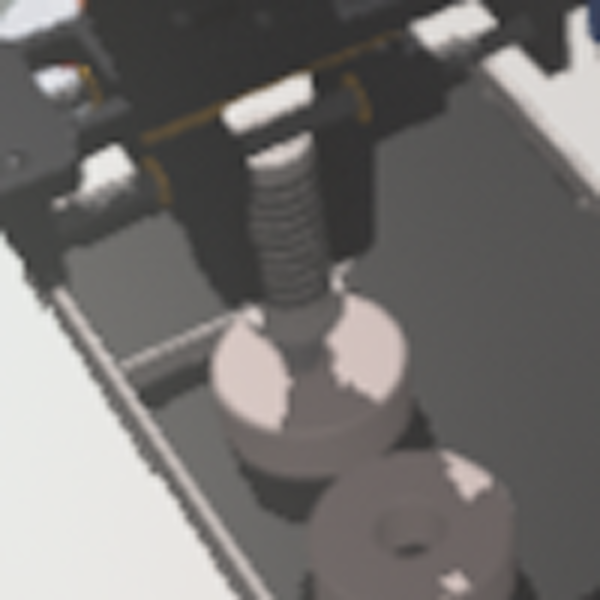

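```bash
python3 -m jog '[{"translation":[0,0,-0.12],"twist":0,"claw":0},{"translation":[0.055,0.124,0],"twist":0,"claw":0},{"translation":[0,0,0],"twist":0,"claw":0},{"translation":[0,0,0.12],"twist":0,"claw":0},{"translation":[0,0,0.1],"twist":0,"claw":0},{"translation":[0,0,0],"twist":0,"claw":0}]'; python3 -c "
from go import *
info()"
```

```text
clock: 8.6
tool_pos: [0.5188, 0.1296, 0.0756]
eef_rot: [0.741, 0.671, 0.001, 0.001]
contact_force: [-0.0, -0.9, 9.0]
opening: 0.281
t 8.6 pos [0.5188 0.1296 0.0756] tray xy mm [-33.9338 121.3443] yaw 84.3 F [-0.0396 -0.9297  8.9807] open 0.2809198995604138 q7 -0.9430170808202059
```

```bash
python3 -m jog '[{"translation":[0,0,-0.2],"twist":0,"claw":0},{"translation":[-0.02,-0.1,0],"twist":0,"claw":0},{"translation":[0,0,0],"twist":0,"claw":0},{"translation":[0,0,0],"twist":0,"claw":0},{"translation":[0,0,0],"twist":0,"claw":0},{"translation":[0,0,0],"twist":0,"claw":0}]'; python3 -c "
from go import *
info(); print(units([.5149,.1284,.0715]), r.get_state()['qd'])"
```

```text
clock: 9.1
tool_pos: [0.5136, 0.129, 0.0824]
eef_rot: [0.741, 0.671, -0.0, -0.0]
contact_force: [0.4, 0.0, -2.1]
opening: 0.284
t 9.1 pos [0.5136 0.129  0.0824] tray xy mm [-38.9791 120.1806] yaw 84.31 F [ 0.3531  0.0028 -2.074 ] open 0.2838965777014299 q7 -0.9415054046864085
[-0.0107  0.0326  0.2735] [-0.0012 -0.0007 -0.0021 -0.0033 -0.0014  0.0015  0.0004]
```

```bash
python3 -m jog '[{"translation":[-0.01,0.02,0.1],"twist":0,"claw":0},{"translation":[0,0,0.1],"twist":0,"claw":0},{"translation":[0,0,0.1],"twist":0,"claw":0},{"translation":[0,0,0.1],"twist":0,"claw":0},{"translation":[0,0,0.1],"twist":0,"claw":0},{"translation":[0,0,0],"twist":0,"claw":0}]'; python3 -c "
from go import *
info()"
```

```text
clock: 9.6
tool_pos: [0.5149, 0.129, 0.0665]
eef_rot: [0.741, 0.671, 0.001, 0.001]
contact_force: [-6.3, -2.5, 38.2]
opening: 0.286
t 9.6 pos [0.5149 0.129  0.0665] tray xy mm [-37.6948 120.3314] yaw 84.35 F [-6.2619 -2.5169 38.2327] open 0.2859332649007769 q7 -0.9573379231795527
```

```bash
python3 -m jog '[{"translation":[0,0,-0.12],"twist":0,"claw":0},{"translation":[-0.01,-0.03,0],"twist":0,"claw":0},{"translation":[0,0,0],"twist":0,"claw":0},{"translation":[0,0,0.06],"twist":0,"claw":0},{"translation":[0,0,0.06],"twist":0,"claw":0},{"translation":[0,0,0.04],"twist":0,"claw":0},{"translation":[0,0,0],"twist":0,"claw":0}]'; python3 -c "
from go import *
info()"
```

```text
clock: 10.18
tool_pos: [0.5127, 0.1281, 0.0601]
eef_rot: [0.741, 0.671, -0.001, -0.0]
contact_force: [0.5, -0.1, -1.7]
opening: 0.287
t 10.18 pos [0.5127 0.1281 0.0601] tray xy mm [-39.8227 119.1913] yaw 84.32 F [ 0.4667 -0.089  -1.6885] open 0.2866220264453108 q7 -0.9600269926353131
```

```bash
python3 -m jog '[{"translation":[0,0,0.06],"twist":0,"claw":0},{"translation":[0,0,0.02],"twist":0,"claw":0},{"translation":[0,0,0],"twist":0,"claw":0}]'; python3 -c "
from go import *
info()"
```

```text
clock: 10.43
tool_pos: [0.513, 0.1282, 0.0596]
eef_rot: [0.741, 0.671, -0.0, 0.001]
contact_force: [-4.6, -1.0, 19.4]
opening: 0.284
t 10.43 pos [0.513  0.1282 0.0596] tray xy mm [-39.5879 119.3313] yaw 84.32 F [-4.5602 -0.9538 19.4006] open 0.283537567942689 q7 -0.9626440898156886
```

```bash
python3 -m jog '[{"translation":[0,0,-0.09],"twist":0,"claw":0},{"translation":[0,0.1,0],"twist":0,"claw":0},{"translation":[0,0.2,0],"twist":0,"claw":0},{"translation":[0,0.3,0],"twist":0,"claw":0},{"translation":[0,0.3,0],"twist":0,"claw":0},{"translation":[0,0.3,0],"twist":0,"claw":0},{"translation":[0,0.3,0],"twist":0,"claw":0},{"translation":[0,0.3,0],"twist":0,"claw":0},{"translation":[0,0.2,0],"twist":0,"claw":0},{"translation":[0,0.15,0],"twist":0,"claw":0},{"translation":[0,0.07,0],"twist":0,"claw":0},{"translation":[0,0,0],"twist":0,"claw":0}]'; python3 - <<'E'
from go import *
info(); s=snap("side"); st=r.get_state()
save(s,"s3.png"); tip=st["tool_pos"]-[0,0,.0485]; r0,c0=map(int,proj(s,tip))
im=cv2.imread("pics/s3.png")[r0-70:r0+60,c0-80:c0+80]; cv2.imwrite("pics/s3c.png",cv2.resize(im,(720,585),interpolation=cv2.INTER_CUBIC))
E
```

```text
clock: 11.43
tool_pos: [0.6023, 0.1193, 0.0612]
eef_rot: [0.742, 0.671, 0.0, 0.0]
contact_force: [-0.4, -1.0, -1.1]
opening: 0.287
t 11.43 pos [0.6023 0.1193 0.0612] tray xy mm [ 50.1534 119.3338] yaw 84.28 F [-0.3576 -0.9744 -1.0686] open 0.2867398909055974 q7 -0.8211760623844688
```

View pics/s3c.png

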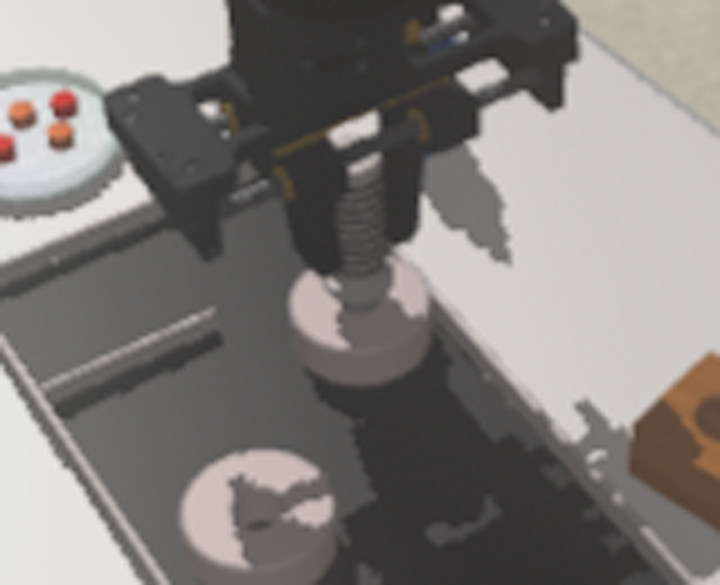

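The crop shows the riser in the lane with the gauge seated in it, the riser at crop (360,320). Rib end and bay are clear, so I slide it into the left bay's near end.

```bash
python3 -m jog '[{"translation":[0.1,0,0],"twist":0,"claw":0},{"translation":[0.2,0,0],"twist":0,"claw":0},{"translation":[0.3,0,0],"twist":0,"claw":0},{"translation":[0.3,0,0],"twist":0,"claw":0},{"translation":[0.3,0,0],"twist":0,"claw":0},{"translation":[0.3,0,0],"twist":0,"claw":0},{"translation":[0.3,0,0],"twist":0,"claw":0},{"translation":[0.2,0,0],"twist":0,"claw":0},{"translation":[0.09,0,0],"twist":0,"claw":0},{"translation":[0,-0.1,0],"twist":0,"claw":0},{"translation":[0,-0.2,0],"twist":0,"claw":0},{"translation":[0,-0.3,0],"twist":0,"claw":0},{"translation":[0,-0.3,0],"twist":0,"claw":0},{"translation":[0,-0.3,0],"twist":0,"claw":0},{"translation":[0,-0.3,0],"twist":0,"claw":0},{"translation":[0,-0.3,0],"twist":0,"claw":0},{"translation":[0,-0.3,0],"twist":0,"claw":0},{"translation":[0,-0.2,0],"twist":0,"claw":0},{"translation":[0,-0.15,0],"twist":0,"claw":0},{"translation":[0,-0.05,0],"twist":0,"claw":0}]'; python3 -c "
from go import *
info()"
```

```text
clock: 13.15
tool_pos: [0.5095, 0.2123, 0.0617]
eef_rot: [0.741, 0.671, -0.0, 0.0]
contact_force: [0.1, -0.3, -1.2]
opening: 0.283
t 13.15 pos [0.5095 0.2123 0.0617] tray xy mm [-51.3675 202.7058] yaw 84.33 F [ 0.088  -0.3416 -1.2234] open 0.28276912847608104 q7 -1.0582562673116223
```

```bash
python3 -m jog '[{"translation":[0,0,-0.2],"twist":0,"claw":0},{"translation":[0,0,-0.3],"twist":0,"claw":0},{"translation":[0,0,-0.4],"twist":0,"claw":0},{"translation":[0,0,-0.3],"twist":0,"claw":0},{"translation":[-0.5,0,0],"twist":0,"claw":0},{"translation":[-0.8,0,0],"twist":0,"claw":0},{"translation":[-0.9,0,0],"twist":0,"claw":0},{"translation":[-0.9,0,0],"twist":0,"claw":0},{"translation":[-0.9,0,0],"twist":0,"claw":0},{"translation":[-0.9,0,0],"twist":0,"claw":0},{"translation":[-0.7,0,0],"twist":0,"claw":0},{"translation":[-0.4,-0.07,0],"twist":0,"claw":0},{"translation":[-0.1,0,0],"twist":0,"claw":0},{"translation":[0,0,0],"twist":0,"claw":0},{"translation":[0,0,0],"twist":0,"claw":0},{"translation":[0,0,0],"twist":0,"claw":0}]'; python3 - <<'E'
from go import *
from fit import risers
info(); print(units([.4825,-.030,.0825])); print(r.get_state()["qd"])
s=snap("top"); save(s,"t4.png"); A=world(-.0514,.2027); print("A should be",A); risers(s,[A])
E
```

```text
clock: 14.48
tool_pos: [0.4844, -0.0278, 0.1098]
eef_rot: [0.74, 0.672, 0.001, -0.0]
contact_force: [0.6, 0.5, -2.5]
opening: 0.285
t 14.48 pos [ 0.4844 -0.0278  0.1098] tray xy mm [-52.5056 -38.6639] yaw 84.47 F [ 0.5575  0.4678 -2.5419] open 0.28464261837868793 q7 -0.7301287975215504
[-0.0616 -0.0431  0.682 ]
[-0.0103  0.0021  0.0045  0.0021  0.0005  0.0036  0.0025]
A should be [0.5095 0.2123]
[0.5142 0.2265] area ratio 1.3915670013569543
```

```bash
python3 -m jog '[{"translation":[-0.06,-0.043,0.3],"twist":0,"claw":0},{"translation":[0,0,0.3],"twist":0,"claw":0},{"translation":[0,0,0.08],"twist":0,"claw":0},{"translation":[0,0,0],"twist":0,"claw":0},{"translation":[0,0,0],"twist":0,"claw":0}]'; python3 - <<'E'
from go import *
info(); print(units([.4825,-.030,.0715]))
E
```

```text
clock: 14.95
tool_pos: [0.4818, -0.0312, 0.0824]
eef_rot: [0.741, 0.672, 0.0, -0.0]
contact_force: [0.1, -0.6, -1.2]
opening: 0.283
t 14.95 pos [ 0.4818 -0.0312  0.0824] tray xy mm [-54.7558 -42.3077] yaw 84.4 F [ 0.0857 -0.5665 -1.172 ] open 0.28284559475804183 q7 -0.7632511192301931
[0.0304 0.0142 0.273 ]
```

```bash
python3 -m jog '[{"translation":[0.03,0.014,0.1],"twist":0,"claw":0},{"translation":[0,0,0.1],"twist":0,"claw":0},{"translation":[0,0,0.08],"twist":0,"claw":0},{"translation":[0,0,0.06],"twist":0,"claw":0},{"translation":[0,0,0.04],"twist":0,"claw":0},{"translation":[0,0,0],"twist":0,"claw":0}]'; python3 -c "
from go import *
info()"
```

```text
clock: 15.45
tool_pos: [0.4822, -0.0308, 0.0668]
eef_rot: [0.741, 0.671, -0.0, -0.0]
contact_force: [0.5, 0.7, -1.1]
opening: 0.28
t 15.45 pos [ 0.4822 -0.0308  0.0668] tray xy mm [-54.3756 -41.9505] yaw 84.32 F [ 0.5419  0.7188 -1.1095] open 0.2797929366969199 q7 -0.7818944598485189
```

```bash
python3 -m jog '[{"translation":[0,0,0.06],"twist":0,"claw":0},{"translation":[0,0,0.06],"twist":0,"claw":0},{"translation":[0,0,0.06],"twist":0,"claw":0},{"translation":[0,0,0.04],"twist":0,"claw":0},{"translation":[0,0,0.02],"twist":0,"claw":0},{"translation":[0,0,0],"twist":0,"claw":0}]'; python3 -c "
from go import *
info()"
```

```text
clock: 15.95
tool_pos: [0.4824, -0.0308, 0.0595]
eef_rot: [0.741, 0.671, 0.0, 0.001]
contact_force: [-3.3, 1.0, 23.9]
opening: 0.287
t 15.95 pos [ 0.4824 -0.0308  0.0595] tray xy mm [-54.1734 -41.9154] yaw 84.34 F [-3.346   0.9728 23.8801] open 0.28651405407324027 q7 -0.7919363178376532
```

```bash
python3 -m jog '[{"translation":[0,0,-0.08],"twist":0,"claw":0},{"translation":[0,0.1,0],"twist":0,"claw":0},{"translation":[0,0.2,0],"twist":0,"claw":0},{"translation":[0,0.3,0],"twist":0,"claw":0},{"translation":[0,0.3,0],"twist":0,"claw":0},{"translation":[0,0.3,0],"twist":0,"claw":0},{"translation":[0,0.3,0],"twist":0,"claw":0},{"translation":[0,0.3,0],"twist":0,"claw":0},{"translation":[0,0.3,0],"twist":0,"claw":0},{"translation":[0,0.25,0],"twist":0,"claw":0},{"translation":[0,0.15,0],"twist":0,"claw":0},{"translation":[0,0.1,0],"twist":0,"claw":0},{"translation":[0,0,0],"twist":0,"claw":0},{"translation":[0,0,0],"twist":0,"claw":0}]'; python3 -c "
from go import *
info()"
```

```text
clock: 17.12
tool_pos: [0.5855, -0.0414, 0.0604]
eef_rot: [0.741, 0.671, -0.0, -0.0]
contact_force: [-1.2, -0.1, -1.8]
opening: 0.282
t 17.12 pos [ 0.5855 -0.0414  0.0604] tray xy mm [ 49.3994 -42.2235] yaw 84.3 F [-1.1516 -0.0597 -1.8095] open 0.28246135075048107 q7 -0.6407674294624607
```

```bash
python3 -m jog '[{"translation":[0.1,0,0],"twist":0,"claw":0},{"translation":[0.2,0,0],"twist":0,"claw":0},{"translation":[0.35,0,0],"twist":0,"claw":0},{"translation":[0.4,0,0],"twist":0,"claw":0},{"translation":[0.4,0,0],"twist":0,"claw":0},{"translation":[0.4,0,0],"twist":0,"claw":0},{"translation":[0.4,0,0],"twist":0,"claw":0},{"translation":[0.4,0,0],"twist":0,"claw":0},{"translation":[0.4,0,0],"twist":0,"claw":0},{"translation":[0.4,0,0],"twist":0,"claw":0},{"translation":[0.4,0,0],"twist":0,"claw":0},{"translation":[0.4,0,0],"twist":0,"claw":0},{"translation":[0.4,0,0],"twist":0,"claw":0},{"translation":[0.4,0,0],"twist":0,"claw":0},{"translation":[0.35,0,0],"twist":0,"claw":0},{"translation":[0.3,0,0],"twist":0,"claw":0},{"translation":[0.2,0,0],"twist":0,"claw":0},{"translation":[0.15,0,0],"twist":0,"claw":0},{"translation":[0.08,0,0],"twist":0,"claw":0},{"translation":[0,0,0],"twist":0,"claw":0}]'; python3 -c "
from go import *
info()"
```

```text
clock: 18.78
tool_pos: [0.6101, 0.2032, 0.0607]
eef_rot: [0.741, 0.671, 0.0, -0.0]
contact_force: [-0.2, 0.2, -2.4]
opening: 0.283
t 18.78 pos [0.6101 0.2032 0.0607] tray xy mm [ 49.5735 203.6475] yaw 84.33 F [-0.2033  0.172  -2.4393] open 0.28256337382016994 q7 -0.9070612018960522
```

```bash
python3 -m jog '[{"translation":[0,0,-0.2],"twist":0,"claw":0},{"translation":[0,0,-0.3],"twist":0,"claw":0},{"translation":[0,0,-0.4],"twist":0,"claw":0},{"translation":[0,0,-0.3],"twist":0,"claw":0},{"translation":[-0.346,-0.202,0],"twist":0,"claw":0},{"translation":[-0.691,-0.403,0],"twist":0,"claw":0},{"translation":[-0.778,-0.454,0],"twist":0,"claw":0},{"translation":[-0.778,-0.454,0],"twist":0,"claw":0},{"translation":[-0.691,-0.403,0],"twist":0,"claw":0},{"translation":[-0.432,-0.252,0],"twist":0,"claw":0},{"translation":[-0.259,-0.151,0],"twist":0,"claw":0},{"translation":[-0.121,-0.071,0],"twist":0,"claw":0},{"translation":[0,0,0.3],"twist":0,"claw":0},{"translation":[0,0,0.3],"twist":0,"claw":0},{"translation":[0,0,0.08],"twist":0,"claw":0},{"translation":[0,0,0],"twist":0,"claw":0},{"translation":[0,0,0],"twist":0,"claw":0}]'; python3 - <<'E'
from go import *
info(); print(units([.4987,.0497,.0715]))
E
```

```text
clock: 20.2
tool_pos: [0.4995, 0.0502, 0.0818]
eef_rot: [0.741, 0.672, 0.001, 0.0]
contact_force: [-0.1, -0.6, -1.2]
opening: 0.284
t 20.2 pos [0.4995 0.0502 0.0818] tray xy mm [-45.2601  40.3743] yaw 84.37 F [-0.1383 -0.5977 -1.2316] open 0.28400259700419306 q7 -0.8789925909018514
[-0.0138 -0.0184  0.2569]
```

```bash
python3 -m jog '[{"translation":[-0.014,-0.018,0.1],"twist":0,"claw":0},{"translation":[0,0,0.1],"twist":0,"claw":0},{"translation":[0,0,0.1],"twist":0,"claw":0},{"translation":[0,0,0.1],"twist":0,"claw":0},{"translation":[0,0,0.06],"twist":0,"claw":0},{"translation":[0,0,0],"twist":0,"claw":0}]'; python3 -c "
from go import *
info()"
```

```text
clock: 20.7
tool_pos: [0.4976, 0.0486, 0.0625]
eef_rot: [0.741, 0.671, -0.0, -0.0]
contact_force: [-0.5, -0.4, -1.9]
opening: 0.282
t 20.7 pos [0.4976 0.0486 0.0625] tray xy mm [-46.9923  38.655 ] yaw 84.32 F [-0.5104 -0.4448 -1.8617] open 0.2816932634541723 q7 -0.8990581815610177
```

```bash
python3 -m jog '[{"translation":[0.02,0.02,0.06],"twist":0,"claw":0},{"translation":[0,0,0.06],"twist":0,"claw":0},{"translation":[0,0,0.04],"twist":0,"claw":0},{"translation":[0,0,0],"twist":0,"claw":0}]'; python3 -c "
from go import *
info()"
```

```text
clock: 21.03
tool_pos: [0.4986, 0.0493, 0.0564]
eef_rot: [0.741, 0.671, -0.0, -0.0]
contact_force: [0.1, -0.1, -1.7]
opening: 0.284
t 21.03 pos [0.4986 0.0493 0.0564] tray xy mm [-46.0275  39.4318] yaw 84.31 F [ 0.107  -0.1055 -1.6742] open 0.283821949381739 q7 -0.9048657379760341
```

```bash
python3 -m jog '[{"translation":[0,0,0.06],"twist":0,"claw":0},{"translation":[0,0,0],"twist":0,"claw":0},{"translation":[0,0.1,0],"twist":0,"claw":0},{"translation":[0,0.2,0],"twist":0,"claw":0},{"translation":[0,0.3,0],"twist":0,"claw":0},{"translation":[0,0.3,0],"twist":0,"claw":0},{"translation":[0,0.3,0],"twist":0,"claw":0},{"translation":[0,0.3,0],"twist":0,"claw":0},{"translation":[0,0.3,0],"twist":0,"claw":0},{"translation":[0,0.25,0],"twist":0,"claw":0},{"translation":[0,0.2,0],"twist":0,"claw":0},{"translation":[0,0.1,0],"twist":0,"claw":0},{"translation":[0,0.05,0],"twist":0,"claw":0},{"translation":[0,0,0],"twist":0,"claw":0}]'; python3 -c "
from go import *
info()"
```

```text
clock: 22.2
tool_pos: [0.5945, 0.0397, 0.0543]
eef_rot: [0.741, 0.671, 0.0, 0.0]
contact_force: [0.9, 0.7, -1.8]
opening: 0.284
t 22.2 pos [0.5945 0.0397 0.0543] tray xy mm [50.3787 39.4449] yaw 84.3 F [ 0.9273  0.6919 -1.7681] open 0.284144346785826 q7 -0.7574024936099806
```

```bash
python3 -m jog '[{"translation":[-0.1,0,0],"twist":0,"claw":0},{"translation":[-0.2,0,0],"twist":0,"claw":0},{"translation":[-0.35,0,0],"twist":0,"claw":0},{"translation":[-0.4,0,0],"twist":0,"claw":0},{"translation":[-0.4,0,0],"twist":0,"claw":0},{"translation":[-0.4,0,0],"twist":0,"claw":0},{"translation":[-0.4,0,0],"twist":0,"claw":0},{"translation":[-0.4,0,0],"twist":0,"claw":0},{"translation":[-0.4,0,0],"twist":0,"claw":0},{"translation":[-0.4,0,0],"twist":0,"claw":0},{"translation":[-0.4,0,0],"twist":0,"claw":0},{"translation":[-0.4,0,0],"twist":0,"claw":0},{"translation":[-0.4,0,0],"twist":0,"claw":0},{"translation":[-0.4,0,0],"twist":0,"claw":0},{"translation":[-0.35,0,0],"twist":0,"claw":0},{"translation":[-0.3,0,0],"twist":0,"claw":0},{"translation":[-0.2,0,0],"twist":0,"claw":0},{"translation":[-0.11,0,0],"twist":0,"claw":0},{"translation":[-0.05,0,0],"twist":0,"claw":0},{"translation":[0,0,0],"twist":0,"claw":0}]'; python3 -c "
from go import *
info()"
```

```text
clock: 23.87
tool_pos: [0.5701, -0.2016, 0.0543]
eef_rot: [0.741, 0.671, -0.0, -0.0]
contact_force: [-0.1, 0.6, -1.5]
opening: 0.285
t 23.87 pos [ 0.5701 -0.2016  0.0543] tray xy mm [  49.9904 -203.1336] yaw 84.3 F [-0.1331  0.6204 -1.5025] open 0.2851467625052301 q7 -0.3968849701661181
```

Now to the right bay's near end.

```bash
python3 -m jog '[{"translation":[0,-0.1,0],"twist":0,"claw":0},{"translation":[0,-0.2,0],"twist":0,"claw":0},{"translation":[0,-0.3,0],"twist":0,"claw":0},{"translation":[0,-0.3,0],"twist":0,"claw":0},{"translation":[0,-0.3,0],"twist":0,"claw":0},{"translation":[0,-0.3,0],"twist":0,"claw":0},{"translation":[0,-0.3,0],"twist":0,"claw":0},{"translation":[0,-0.3,0],"twist":0,"claw":0},{"translation":[0,-0.2,0],"twist":0,"claw":0},{"translation":[0,-0.15,0],"twist":0,"claw":0},{"translation":[0,-0.05,0],"twist":0,"claw":0},{"translation":[0,0,0],"twist":0,"claw":0},{"translation":[0,0,-0.2],"twist":0,"claw":0},{"translation":[0,0,-0.3],"twist":0,"claw":0},{"translation":[0,0,-0.4],"twist":0,"claw":0},{"translation":[0,0,-0.3],"twist":0,"claw":0}]'; python3 - <<'E'
from go import *
info(); print(units([.4976,-.116,.0825])); s=snap("side"); save(s,"s5.png")
E
```

```text
clock: 25.2
tool_pos: [0.4715, -0.1914, 0.1036]
eef_rot: [0.741, 0.671, 0.0, 0.0]
contact_force: [0.9, -0.1, -0.8]
opening: 0.285
t 25.2 pos [ 0.4715 -0.1914  0.1036] tray xy mm [ -49.1089 -202.8156] yaw 84.32 F [ 0.9099 -0.1298 -0.8067] open 0.2846788232110211 q7 -0.4495733341037224
[1.9412 0.4623 0.529 ]
```

View pics/s5.png

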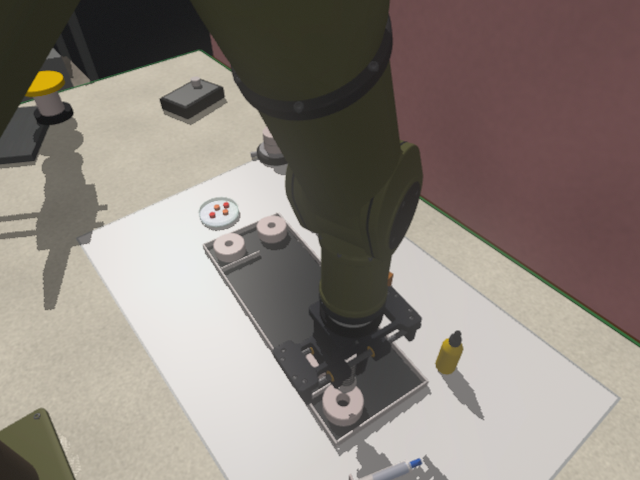

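The picture shows two risers in the left bay at px (228,246) and (272,229), and the loose one in the right bay's near end at (343,402). Petri dish, yellow bottle and syringe look unmoved. Now the fourth riser.

```bash
python3 -m jog '[{"translation":[0.3,0.07,0],"twist":0,"claw":0},{"translation":[0.6,0.14,0],"twist":0,"claw":0},{"translation":[0.5,0.12,0],"twist":0,"claw":0},{"translation":[0.3,0.07,0],"twist":0,"claw":0},{"translation":[0.18,0.045,0.1],"twist":0,"claw":0},{"translation":[0.06,0.017,0.2],"twist":0,"claw":0},{"translation":[0,0,0.2],"twist":0,"claw":0},{"translation":[0,0,0],"twist":0,"claw":0},{"translation":[0,0,0],"twist":0,"claw":0}]'; python3 - <<'E'
from go import *
info(); print(units([.4976,-.116,.0825]))
E
```

```text
clock: 26.0
tool_pos: [0.4957, -0.1173, 0.0813]
eef_rot: [0.742, 0.671, -0.001, -0.001]
contact_force: [-0.1, 0.2, -1.5]
opening: 0.287
t 26.0 pos [ 0.4957 -0.1173  0.0813] tray xy mm [ -32.3641 -126.677 ] yaw 84.22 F [-0.0542  0.247  -1.5289] open 0.28692909248235765 q7 -0.6051350132235264
[ 0.0379  0.0435 -0.029 ]
```

```bash
python3 -m jog '[{"translation":[0.03,0.035,0],"twist":0,"claw":0},{"translation":[0,0,0],"twist":0,"claw":0},{"translation":[0,0,0],"twist":0,"claw":0},{"translation":[0,0,0],"twist":0,"claw":0}]'; python3 - <<'E'
from go import *
info(); print(units([.4976,-.1158,.0825]))
E
```

```text
clock: 26.33
tool_pos: [0.4985, -0.1153, 0.0825]
eef_rot: [0.741, 0.671, 0.0, 0.0]
contact_force: [0.6, -0.2, -1.9]
opening: 0.28
t 26.33 pos [ 0.4985 -0.1153  0.0825] tray xy mm [ -29.8338 -124.4012] yaw 84.29 F [ 0.6071 -0.1961 -1.8654] open 0.27972781358719584 q7 -0.605509089110855
[-0.014  -0.0202  0.0012]
```

```bash
python3 -m jog '[{"translation":[-0.014,-0.02,0],"twist":0,"claw":0},{"translation":[0,0,0.06],"twist":0,"claw":0},{"translation":[0,0,0.06],"twist":0,"claw":0},{"translation":[0,0,0.06],"twist":0,"claw":0},{"translation":[0,0,0.05],"twist":0,"claw":0},{"translation":[0,0,0],"twist":0,"claw":0}]'; python3 -c "
from go import *
info()"
```

```text
clock: 26.83
tool_pos: [0.4973, -0.1154, 0.0726]
eef_rot: [0.741, 0.671, -0.0, -0.0]
contact_force: [-0.5, 0.4, -1.4]
opening: 0.284
t 26.83 pos [ 0.4973 -0.1154  0.0726] tray xy mm [ -31.0267 -124.6014] yaw 84.32 F [-0.4931  0.3958 -1.4445] open 0.28367722236292714 q7 -0.6173327190179664
```

```bash
python3 -m jog '[{"translation":[0,0,0.06],"twist":0,"claw":0},{"translation":[0,0,0.05],"twist":0,"claw":0},{"translation":[0,0,0.04],"twist":0,"claw":0},{"translation":[0,0,0],"twist":0,"claw":0}]'; python3 -c "
from go import *
info()"
```

```text
clock: 27.17
tool_pos: [0.4977, -0.1154, 0.0685]
eef_rot: [0.741, 0.671, 0.0, 0.001]
contact_force: [-1.8, -0.3, 15.6]
opening: 0.285
t 27.17 pos [ 0.4977 -0.1154  0.0685] tray xy mm [ -30.5761 -124.5807] yaw 84.33 F [-1.8487 -0.2761 15.5621] open 0.28499261693529293 q7 -0.6247111234915791
```

```bash
python3 -m jog '[{"translation":[0,0,-0.06],"twist":0,"claw":0},{"translation":[0,0.1,0],"twist":0,"claw":0},{"translation":[0,0.2,0],"twist":0,"claw":0},{"translation":[0,0.3,0],"twist":0,"claw":0},{"translation":[0,0.3,0],"twist":0,"claw":0},{"translation":[0,0.3,0],"twist":0,"claw":0},{"translation":[0,0.3,0],"twist":0,"claw":0},{"translation":[0,0.25,0],"twist":0,"claw":0},{"translation":[0,0.15,0],"twist":0,"claw":0},{"translation":[0,0.11,0],"twist":0,"claw":0},{"translation":[0,0,0],"twist":0,"claw":0}]'; python3 -c "
from go import *
info()"
```

```text
clock: 28.08
tool_pos: [0.5785, -0.1235, 0.0692]
eef_rot: [0.741, 0.671, 0.0, 0.0]
contact_force: [0.2, 0.6, -2.1]
opening: 0.282
t 28.08 pos [ 0.5785 -0.1235  0.0692] tray xy mm [  50.5834 -124.6272] yaw 84.29 F [ 0.1693  0.5812 -2.1155] open 0.2815150019056036 q7 -0.5176702708777913
```

```bash
python3 -m jog '[{"translation":[-0.1,0,0],"twist":0,"claw":0},{"translation":[-0.2,0,0],"twist":0,"claw":0},{"translation":[-0.3,0,0],"twist":0,"claw":0},{"translation":[-0.3,0,0],"twist":0,"claw":0},{"translation":[-0.3,0,0],"twist":0,"claw":0},{"translation":[-0.3,0,0],"twist":0,"claw":0},{"translation":[-0.25,0,0],"twist":0,"claw":0},{"translation":[-0.15,0,0],"twist":0,"claw":0},{"translation":[-0.06,0,0],"twist":0,"claw":0},{"translation":[0,0,0],"twist":0,"claw":0},{"translation":[0,0,0],"twist":0,"claw":0}]'; python3 -c "
from go import *
info()"; python3 -m jog '[{"translation":[0,0,-0.15],"twist":0,"claw":0},{"translation":[0,0,-0.3],"twist":0,"claw":0},{"translation":[0,0,-0.4],"twist":0,"claw":0},{"translation":[0,0,-0.35],"twist":0,"claw":0},{"translation":[0,0,0],"twist":0,"claw":0}]'; python3 - <<'E'
from go import *
info(); print(units([.6750,-.0390,.117])); s=snap("side"); save(s,"s6.png")
cv2.imwrite("pics/s6c.png",cv2.resize(cv2.imread("pics/s6.png")[190:450,190:480],(720,645))[:600])
E
```

```text
clock: 29.0
tool_pos: [0.5698, -0.2012, 0.0695]
eef_rot: [0.741, 0.671, 0.0, -0.0]
contact_force: [-0.1, 0.3, -1.6]
opening: 0.283
t 29.0 pos [ 0.5698 -0.2012  0.0695] tray xy mm [  49.6687 -202.748 ] yaw 84.33 F [-0.1063  0.2822 -1.6127] open 0.28337232297962717 q7 -0.38560763946864013
clock: 29.42
tool_pos: [0.5721, -0.2012, 0.1212]
eef_rot: [0.741, 0.671, 0.002, 0.002]
contact_force: [0.3, 0.6, -1.4]
opening: 0.282
t 29.42 pos [ 0.5721 -0.2012  0.1212] tray xy mm [  51.993  -202.5115] yaw 84.35 F [ 0.349   0.5775 -1.4148] open 0.2821076375033125 q7 -0.3437457398785203
[4.288  2.1595 0.1166]
```

View pics/s6c.png

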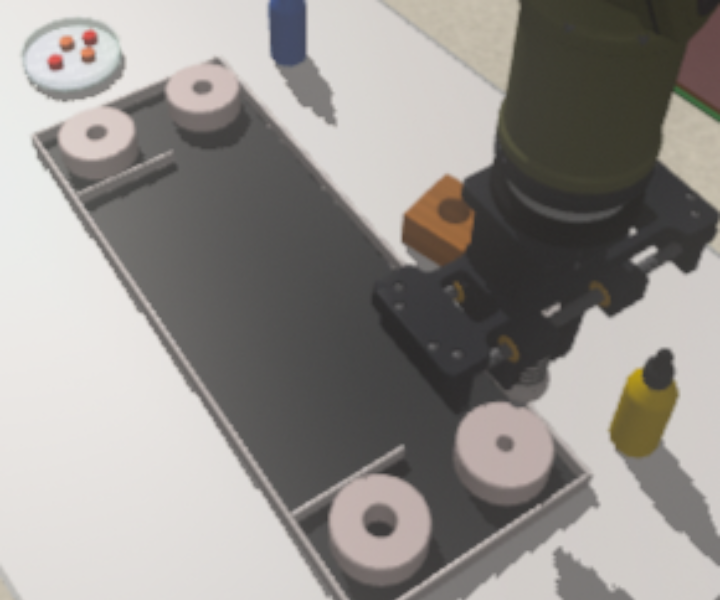

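The crop shows all four risers flat in their bays: left pair at (97,140) and (203,95), loose at (380,525), tight at (505,450). The gauge is out of the bores and its block hole is empty. Next I return it, first along the tray and then outward, away from the yellow bottle.

```bash
python3 -m jog '[{"translation":[0.4,0,0],"twist":0,"claw":0},{"translation":[0.8,0,0],"twist":0,"claw":0},{"translation":[0.9,0,0],"twist":0,"claw":0},{"translation":[0.9,0,0],"twist":0,"claw":0},{"translation":[0.7,0,0],"twist":0,"claw":0},{"translation":[0.4,0,0],"twist":0,"claw":0},{"translation":[0.188,0,0],"twist":0,"claw":0},{"translation":[0,0.4,0],"twist":0,"claw":0},{"translation":[0,0.7,0],"twist":0,"claw":0},{"translation":[0,0.6,0],"twist":0,"claw":0},{"translation":[0,0.3,0],"twist":0,"claw":0},{"translation":[0,0.16,0],"twist":0,"claw":0},{"translation":[0,0,0],"twist":0,"claw":0},{"translation":[0,0,0],"twist":0,"claw":0},{"translation":[0,0,0],"twist":0,"claw":0},{"translation":[0,0,0],"twist":0,"claw":0}]'; python3 - <<'E'
from go import *
info(); print(units([.6750,-.0390,.055]))
E
```

```text
clock: 30.8
tool_pos: [0.6715, -0.0394, 0.1174]
eef_rot: [0.741, 0.671, -0.001, -0.0]
contact_force: [0.3, -0.3, -2.3]
opening: 0.282
t 30.8 pos [ 0.6715 -0.0394  0.1174] tray xy mm [134.8528 -31.7071] yaw 84.34 F [ 0.3348 -0.2681 -2.3151] open 0.28157623688000794 q7 -0.5188605047108498
[0.0204 0.0872 1.5608]
```

```bash
python3 -m jog '[{"translation":[0.02,0.085,0],"twist":0,"claw":0},{"translation":[0,0,0.3],"twist":0,"claw":0},{"translation":[0,0,0.3],"twist":0,"claw":0},{"translation":[0,0,0.15],"twist":0,"claw":0},{"translation":[0,0,0],"twist":0,"claw":0},{"translation":[0,0,0],"twist":0,"claw":0}]'; python3 - <<'E'
from go import *
info(); print(units([.6747,-.0390,.055]))
E
```

```text
clock: 31.3
tool_pos: [0.6754, -0.0389, 0.0864]
eef_rot: [0.741, 0.671, -0.001, -0.001]
contact_force: [-0.2, 0.3, -1.1]
opening: 0.284
t 31.3 pos [ 0.6754 -0.0389  0.0864] tray xy mm [138.6889 -30.7845] yaw 84.33 F [-0.1607  0.2801 -1.1458] open 0.2843280958862959 q7 -0.5329284023773232
[-0.0039 -0.0168  0.7852]
```

```bash
python3 -m jog '[{"translation":[0,-0.015,0.15],"twist":0,"claw":0},{"translation":[0,0,0.2],"twist":0,"claw":0},{"translation":[0,0,0.15],"twist":0,"claw":0},{"translation":[0,0,0.1],"twist":0,"claw":0},{"translation":[0,0,0.06],"twist":0,"claw":0},{"translation":[0,0,0.06],"twist":0,"claw":0},{"translation":[0,0,0.04],"twist":0,"claw":0},{"translation":[0,0,0],"twist":0,"claw":0}]'; python3 - <<'E'
from go import *
info()
E
```

```text
clock: 31.97
tool_pos: [0.6755, -0.0388, 0.0569]
eef_rot: [0.741, 0.671, -0.0, -0.0]
contact_force: [-0.7, -0.5, -1.2]
opening: 0.287
t 31.97 pos [ 0.6755 -0.0388  0.0569] tray xy mm [138.7218 -30.7097] yaw 84.31 F [-0.6639 -0.4704 -1.1624] open 0.2869061842323357 q7 -0.5507009106635667
```

```bash
python3 -m jog '[{"translation":[0,0,0.04],"twist":0,"claw":0},{"translation":[0,0,0.03],"twist":0,"claw":0},{"translation":[0,0,0],"twist":0,"claw":0}]'; python3 - <<'E'
from go import *
info()
E
```

```text
clock: 32.22
tool_pos: [0.6755, -0.0389, 0.0542]
eef_rot: [0.741, 0.671, -0.0, 0.0]
contact_force: [-0.4, 0.1, -2.0]
opening: 0.282
t 32.22 pos [ 0.6755 -0.0389  0.0542] tray xy mm [138.7457 -30.7459] yaw 84.31 F [-0.4386  0.1004 -2.0119] open 0.2824801169646429 q7 -0.5521859732050012
```

```bash
python3 -m jog '[{"translation":[0,0,0.03],"twist":0,"claw":0},{"translation":[0,0,0],"twist":0,"claw":0}]'; python3 -c "
from go import *
info()"; python3 -m jog '[{"translation":[0,0,0],"twist":0,"claw":70},{"translation":[0,0,0],"twist":0,"claw":70},{"translation":[0,0,0],"twist":0,"claw":70},{"translation":[0,0,0],"twist":0,"claw":70},{"translation":[0,0,0],"twist":0,"claw":70},{"translation":[0,0,0],"twist":0,"claw":70},{"translation":[0,0,-0.3],"twist":0,"claw":70},{"translation":[0,0,-0.6],"twist":0,"claw":70},{"translation":[0,0,-0.8],"twist":0,"claw":70},{"translation":[0,0,-0.8],"twist":0,"claw":70},{"translation":[0,0,-0.8],"twist":0,"claw":70},{"translation":[0,0,-0.6],"twist":0,"claw":70},{"translation":[0,-0.6,0],"twist":0,"claw":70},{"translation":[0,-0.8,0],"twist":0,"claw":70},{"translation":[0,-0.8,0],"twist":0,"claw":70},{"translation":[0,-0.8,0],"twist":0,"claw":70},{"translation":[0,-0.6,0],"twist":0,"claw":70},{"translation":[0,0,0],"twist":0,"claw":70},{"translation":[0,0,0],"twist":0,"claw":70}]'; python3 - <<'E'
from go import *
info(); s=snap("side"); save(s,"s7.png")
for l in("gauge_grip","block_hole","gauge_tip"): print(l,[(x["location"],x["confidence"]) for x in r.spot_point(l,"side")][:2])
print("expected grip",proj(s,[.6755,-.0389,.074]))
cv2.imwrite("pics/s7c.png",cv2.resize(cv2.imread("pics/s7.png")[150:480,180:500],(580,598)))
E
```

```text
clock: 32.38
tool_pos: [0.6757, -0.0389, 0.0539]
eef_rot: [0.741, 0.671, 0.0, 0.0]
contact_force: [-1.9, -0.8, 2.7]
opening: 0.286
t 32.38 pos [ 0.6757 -0.0389  0.0539] tray xy mm [138.9194 -30.7492] yaw 84.3 F [-1.8709 -0.8213  2.7303] open 0.2858033066111088 q7 -0.5528496312014911
clock: 33.97
tool_pos: [0.5317, -0.0246, 0.2103]
eef_rot: [0.741, 0.671, 0.0, 0.001]
contact_force: [0.4, 0.2, -0.9]
opening: 0.699
t 33.97 pos [ 0.5317 -0.0246  0.2103] tray xy mm [ -5.7718 -30.7876] yaw 84.36 F [ 0.4033  0.1923 -0.8648] open 0.699212495057662 q7 -0.5947549469886746
gauge_grip [([261.0, 373.0], 0.84)]
block_hole [([274.7, 372.4], 0.87)]
gauge_tip [([284.7, 370.6], 0.78)]
expected grip (np.float64(260.6907762641322), np.float64(374.1992570370761))
```

View pics/s7c.png

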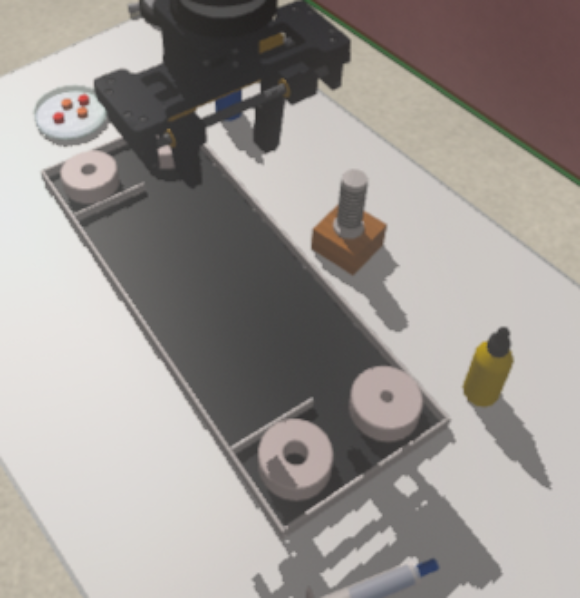

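The gauge stands upright in its block at crop (352,205). The right-bay pair sits at (296,460) and (386,403), and the left near riser at (90,177). The left far one is hidden by the gripper here but was seen in place in the picture before. The bystanders in view look unmoved, so I hand in.

```bash
python3 -c "
from plant import r
print(r.finish_job())"
```

```text
the job is handed in; nothing more can be done
None
```

I gauged all four risers, slid each into its bay with the gauge in its bore, stood the gauge back in its block and handed in at about 34 s.

| Riser (start, tray y) | Gauge stop | Verdict | Final place (tray x, y in mm) |
|---|---|---|---|
| +120 | about 16 mm, at 19 N | fits | left bay (-51, +203) |
| -40 | about 16 mm, at 24 N | fits | left bay (+50, +204) |
| +40 | went freely past 19 mm | too loose | right bay (-49, -203) |
| -120 | about 7.5 mm, at 16 N | too tight | right bay (+50, -203) |

- **First riser:** my first push at the +120 riser landed on its top face. The second caught a step's edge about 10 mm deep, with 38 N at the wrist. I backed off, re-centred by about 2 mm, and the gauge then went to its full stop.
- **Final places:** these are the tool positions when I let go of each riser. A picture taken before the gauge went home showed all four flat inside their bays.
- **Gauge:** it stands in the block with its collar felt touching down (about 3 N). The network found its grip point within about 1 px of where it should be, and the gripper is clear above.
- **Not confirmed in the last picture:** the gripper hid the left bay's far riser and part of the blue bottle, so I rely on the earlier picture for those. An attempt to measure the first riser from the top camera was spoilt by the tray wall and gripper in view, so I dropped it.
- **Bystanders:** the petri dish, the yellow bottle and the syringe looked unmoved, judged by eye only.

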